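# Thread the tall camera spacer ring onto the free storage post

### The arm

A 6-joint arm with a two-finger parallel gripper is mounted at the origin on a cart in front of the work surface, level with it; the furniture and walls round the work are solid. World frame = base frame: x ahead of the robot, y to its left, z up, the work surface at z = 0. Lengths are in mm, angles in rad, forces in N, time in s.
With the tool pointing down it reaches from about 350 to 975 mm from the base axis. Payload 7.1 kg.
Tool frame: the origin (TCP) lies midway between the tips of the shut fingers; the grasp point (between the pads) lies 19 mm behind it (ctrl.grasp_offset is the distance from the TCP to the grasp point, in mm); z points along the fingers, y is the line along which they close (so a half turn about z gives the same grasp; the last joint's range is limited). The gripper opens to 88 mm and grips with 3 to 60 N. Pads are 20 mm wide; open, the fingers measure 115 mm over their backs; the gripper's body (75 mm by 178 mm) begins 61 mm behind the grasp point.
Start: joints at [-1.168, 0.423, 1.63, -0, 1.089, -0.019], TCP at [255.892, -570.196, 222.675] pointing down, gripper open.
Joint ranges: [-3, 3], [-0.9, 2.11], [0.09, 2.58], [-1.31, 4.45], [0.11, 2.69], [-2.54, 2.54]. Speed limits (rad/s): [2.39, 2.39, 3.01, 3.14, 3.14, 3.14].

### API

Orientations are given as a rotation vector (axis times angle).
In Python, from workcell import ctrl gives the robot as it stands. The module is installed in compiled form; this text tells all that it offers.
- The arm moves only by the tool servo_tool, never from a script. Its argument "rows" is a list of rows, each a list of 7 numbers: the turn, a rotation vector about the tool's x, y, z as a fraction of full scale, then the shift along the tool's x, y, z as a fraction of full scale, then the finger opening in mm, from 0 to 87.8. A call has 1 to 10 rows; each row is the pose to reach, as a shift and turn from the pose commanded when the call began, along the tool's axes at that moment; what a row does not reach only later rows make up. Full scale, the value 1, is 20 cm for a shift and 1.5 rad for a turn. A row lasts 1/8 s, in which the tool goes at most 62.5 mm and 10.7 degrees, less where a joint would pass 70% of its speed; a pose out of reach is approached as far as the arm can. A call with a number of a shift or a turn outside -1 to 1 is refused whole. A call with a gripper value outside its range is refused whole. The fingers move at their own pace and stop on an object; the grip force is fixed at half the most. Time passes only in rows, so rows that repeat a pose let the fingers close. It gives the time, the measured TCP pose, the force, the opening and the grip force at its end, in the units of the state.
- ctrl.get_obs(): the state, without advancing time (a new reading comes with each control period).
- ctrl.get_image(name): name is "scene" or "top" or "wrist"; returns (picture, depth): 480x640x3 uint8, red, green, blue; 480x640 float32, mm along the optical axis (not along the pixel's ray), 0 where there is no reading.
- ctrl.camera_info(name): a dict with "intrinsics" (3x3 intrinsics, pixels), "k1" (the pictures are not rectified: a ray, as slopes to the right and down, at radius r is drawn at 1 + k1 r^2 times it, then the intrinsics apply), "R" (3x3) and "t" (3): a world point X has camera coordinates R X + t. Camera axes: x right, y down, z forward; pixel columns grow to the right and rows downward; lengths in mm; the calibration is good to about 2 mm. A picture is of the moment at which its call begins: read the wrist's pose just before it. camera_info takes no time and is no camera call; for the wrist camera it gives the pose at the moment of the call.
- ctrl.close_job(): hands the job in; it is judged then, once.
The state is a dict: "t": time; "qpos": joint angles; "qvel": joint speeds; "joint_torque": joint torques, N m; "ee_pos": TCP position; "orientation": TCP orientation; "ft_force": force on the tool from outside, world axes, zero at the start; "moment": the same for the moment, N m; "width": finger opening in mm; "grasp_force": force on a finger pad.
Only numpy, scipy, OpenCV 4.12 (cv2) and the standard library are available. Lean on these libraries where they do the work, as an engineer would, in place of code of your own. Each camera call takes 0.05 s, during which the arm holds its last target. There are 200 camera calls.

### The job

Two little storage posts for camera spacer rings stand on the microscope table; one already carries a flat ring, the other is empty. Pick up the tall spacer ring from the table and thread it over the empty post, right down so that it rests flat on the post's seat, and let it go. Leave the flat ring on the table and the ring on the other post where they are.

Things in the scene. Friction and masses are not known exactly. Their poses are not given: they have to be found in the camera images.
- ring_tall_center (a point): centre (half-way up, on the bore axis) of the tall spacer ring: a loose aluminium tube, knurled, open at both ends, outside diameter 46 mm, bore 32 mm, height 36 mm, 0.06 to 0.11 kg, alike all round and either way up. It stands on the table, z its bore axis. A tall fixed microscope fills x > 0.48 m at y < -0.2 m to its right: draw the arm in before swinging past that.
- post_free_tip (a point): top of the empty storage post's pin, on its axis, 70 mm above the table; z up. The post is fixed: a round grey foot 76 mm across, 8 mm high, on it a round seat 40 mm across whose top is 50 mm below this point, and an upright steel pin 12 mm thick with a domed end. With the tall ring home, flat on the seat, its centre is 32 mm below this point and up to 10 mm off the axis.
- ring_flat_center (a point): centre of the flat spacer ring that lies on the table: same make, outside diameter 46 mm, bore 32 mm, only 12 mm high, centre 6 mm above the table. A bystander. A loose black spare eyepiece (36 mm across, 47 mm high, not listed) stands near it, and the tall ring, the flat ring and the eyepiece may be in each other's places.
- ring_used_center (a point): centre of another flat spacer ring (outside 46 mm, bore 32 mm, 12 mm high) that already lies on the seat of the other storage post, which is fixed and just like the empty one; its centre is 26 mm above the table and the pin sticks up through it to 70 mm. A bystander. The two posts stand at least 95 mm apart, axis to axis, and either may be the left one.

How it is judged (in metres and radians):
At the end, for the whole second after the job is handed in: The tall ring is round the empty post's pin (centre within 13 mm of its axis), down on the seat (centre at least 27 mm below the pin's tip; 32 mm when fully home), flat within 10 degrees and at rest; the flat ring on the table and the ring on the other post are within 30 mm of where they were (horizontal distance between ring_tall_center and post_free_tip below 0.013 m and z of ring_tall_center in the frame of post_free_tip below -0.027 m and angle between the z axis of ring_tall_center and the z axis of post_free_tip, either way round below 0.17 rad and linear speed of ring_tall below 0.02 m/s and distance of each of ring_flat_center, ring_used_center from where it was at the start of the episode below 0.03 m); the robot touches nothing.
It fails at once if the flat ring on the table was moved more than 30 mm (distance of ring_flat_center from where it was at the start of the episode above 0.03 m).
It fails at once if the ring on the other post was moved more than 30 mm (distance of ring_used_center from where it was at the start of the episode above 0.03 m).
It also fails if it takes over 42 s, if anything falls off the work surface, if the arm or the gripper's body presses on something with over 40 N, if the wrist force passes 120 N, or if a joint passes its speed limit or range.

## Working session

There is one attempt and no reset: what is moved stays moved. The work goes in short steps, Python scripts to look and compute and a tool call to move; the robot and the scene stay as the last step left them, time stands still between calls to the robot, and variables do not carry over. Pictures are saved under pics/ and viewed, at most 10 in all, crops included, and the job is handed in when it is done.

Besides the shell and the picture viewer there is one more tool, called after "Request:" by a JSON object that holds its "fn" and its "kwargs". servo_tool: Moves the arm, as the interface text tells. Its arguments: {"type":"object","properties":{"rows":{"type":"array","items":{"type":"array","items":{"type":"number"}}}},"required":["rows"]}

```bash
mkdir -p pics; cat > h.py <<'E'
import numpy as np, cv2
from workcell import ctrl
def snap(n,f):
    o=ctrl.get_obs(); ci=ctrl.camera_info(n); p,d=ctrl.get_image(n)
    cv2.imwrite(f'pics/{f}.png',p[:,:,::-1]); np.savez(f'pics/{f}.npz',p=p,d=d,K=ci['intrinsics'],k1=ci['k1'],R=ci['R'],t=ci['t'])
    return o
def load(f): return np.load(f'pics/{f}.npz')
def rays(c,uv):
    K=np.array(c['K']); uv=np.atleast_2d(np.array(uv,float))
    s=cv2.undistortPoints(uv[:,None],K,np.array([float(c['k1']),0,0,0.]))[:,0]
    return np.c_[s,np.ones(len(s))]
def onplane(c,uv,z):
    R,t=c['R'],c['t']; r=rays(c,uv)@R; o=-R.T@t
    return o+r*((z-o[2])/r[:,2])[:,None]
def bydepth(c,uv):
    r=rays(c,uv); d=np.array([c['d'][int(v),int(u)] for u,v in np.atleast_2d(uv)])
    return (r*d[:,None]-c['t'])@c['R']
E
python3 - <<'E'
from h import *
o=snap('scene','s0'); snap('top','t0')
print(o['t'],o['ee_pos'],o['orientation'],ctrl.grasp_offset,o['width'])
for f in('s0','t0'):
    c=load(f); print(c['K'],c['k1'],-c['R'].T@c['t'])
E
```

```text
0.0 [ 255.65427324 -569.71913856  221.91788648] [-3.07052177e+00 -6.57346710e-01  5.21762091e-04] 18.700000000000003 87.79149301137075
[[477.92392589   0.         318.65986461]
 [  0.         477.92392589 236.68760892]
 [  0.           0.           1.        ]] -0.001681687201168105 [  83.73571965 -354.16371711  671.26220129]
[[495.03467834   0.         319.14235126]
 [  0.         495.03467834 242.89122561]
 [  0.           0.           1.        ]] -0.08948636273525032 [394.15576647  58.12556019 968.3797705 ]
```

View pics/t0.png

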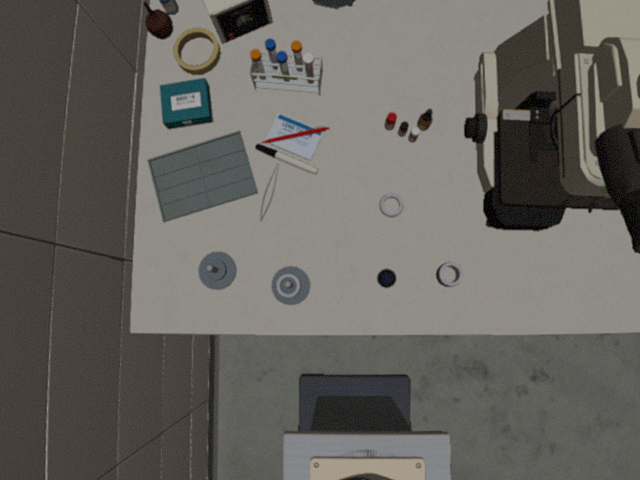

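View pics/s0.png

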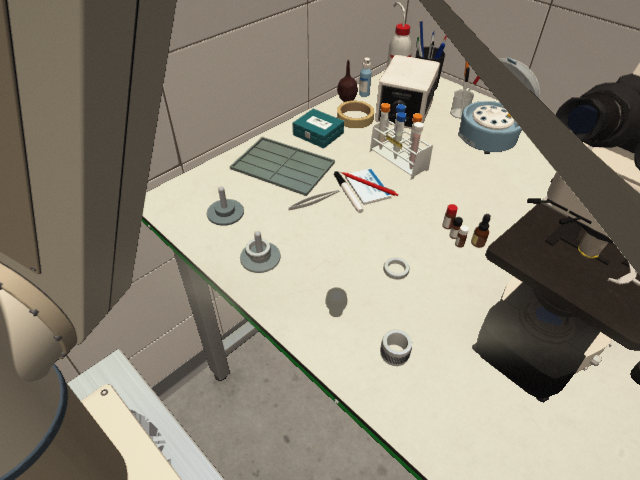

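The top view shows the tall ring at about (449,274), the eyepiece at (387,278), the flat ring at (391,205), the empty post at (217,270) and the used post at (290,285). In the scene view the tall ring is at (397,346) and the empty pin's tip at (222,188).

```bash
python3 - <<'E'
from h import *
def cloud(f,box):
    c=load(f);u0,v0,u1,v1=box
    uv=np.array([(u,v) for v in range(v0,v1) for u in range(u0,u1) if c['d'][v,u]>0])
    return uv,bydepth(c,uv)
for n,f,b,lo,hi in [('ring','t0',(430,255,470,295),28,50),('ring','s0',(375,322,420,368),30,50),('eyep','t0',(372,262,402,295),38,60),('flat','t0',(375,188,408,222),7,20),
   ('pin','t0',(195,250,240,292),45,90),('pin','s0',(210,175,238,225),60,90),('seat','s0',(205,180,245,225),15,27),('seat','t0',(195,250,240,292),14,27),('foot','t0',(195,250,240,292),5,11),('usedpin','t0',(270,265,312,305),45,90),('used','t0',(270,265,312,305),26,40)]:
    uv,P=cloud(f,b); m=(P[:,2]>lo)&(P[:,2]<hi); Q=P[m]
    if len(Q)<2: print(n,f,'few',np.percentile(P[:,2],[5,50,95]));continue
    cc,r=cv2.minEnclosingCircle(Q[:,:2].astype(np.float32))
    print(n,f,len(Q),'mean',Q.mean(0).round(1),'circ',np.round(cc,1),round(r,1),'z95',np.percentile(Q[:,2],95).round(1),'px',uv[m].mean(0).round(1))
def tri(a,b):
    A=[];B=[]
    for f,p in (('t0',a),('s0',b)):
        c=load(f);r=(rays(c,p)@c['R'])[0];r/=np.linalg.norm(r);M=np.eye(3)-np.outer(r,r);A.append(M);B.append(M@(-c['R'].T@c['t']))
    return np.linalg.solve(sum(A),sum(B))
print(tri((210,268),(222,188)),tri((449.5,271),(397,338)))
for f,b in(('t0',(185,240,325,310)),('t0',(425,245,475,300)),('s0',(200,175,285,275)),('s0',(370,320,425,370))):
    im=load(f)['p'][b[1]:b[3],b[0]:b[2],::-1]; im=cv2.resize(im,(390,290),interpolation=cv2.INTER_CUBIC)
    L=[im] if b[0]==185 else L+[im]
cv2.imwrite('pics/m0.png',np.vstack([np.hstack(L[:2]),np.hstack(L[2:])]))
E
```

```text
ring t0 262 mean [ 455.  -157.7   34.9] circ [ 455.2 -158.3] 23.3 z95 38.4 px [450.5 273.4]
ring s0 426 mean [ 452.9 -160.    36.4] circ [ 454.1 -159.4] 22.9 z95 39.3 px [396.5 342.6]
eyep t0 241 mean [447.3 -36.3  45.5] circ [447.2 -36.4] 16.4 z95 48.4 px [386.7 277.3]
flat t0 227 mean [592.  -50.8  11. ] circ [592.6 -50.4] 22.7 z95 13.9 px [391.2 204.6]
pin t0 49 mean [463.1 290.8  63.6] circ [463.9 292.2] 6.0 z95 70.5 px [210.2 268. ]
pin s0 41 mean [462.2 289.3  67. ] circ [462.7 289.9] 6.1 z95 72.2 px [220.9 189.8]
seat s0 206 mean [461.2 287.5  21.2] circ [463.7 292.5] 21.4 z95 24.0 px [224.1 207.9]
seat t0 271 mean [463.1 290.2  19.7] circ [463.2 292.3] 20.3 z95 23.1 px [216.2 269.7]
foot t0 746 mean [463.7 291.5   7.7] circ [464.2 292.4] 38.3 z95 10.1 px [217.  269.9]
usedpin t0 39 mean [434.6 145.3  66.3] circ [434.9 145.9] 5.9 z95 71.0 px [288.1 283.6]
used t0 262 mean [434.  148.6  31. ] circ [433.9 148.7] 23.6 z95 34.5 px [288.1 284.7]
[463.50582393 288.59450682  71.08307316] [ 459.4833651  -155.63761547   36.79430291]
```

View pics/m0.png

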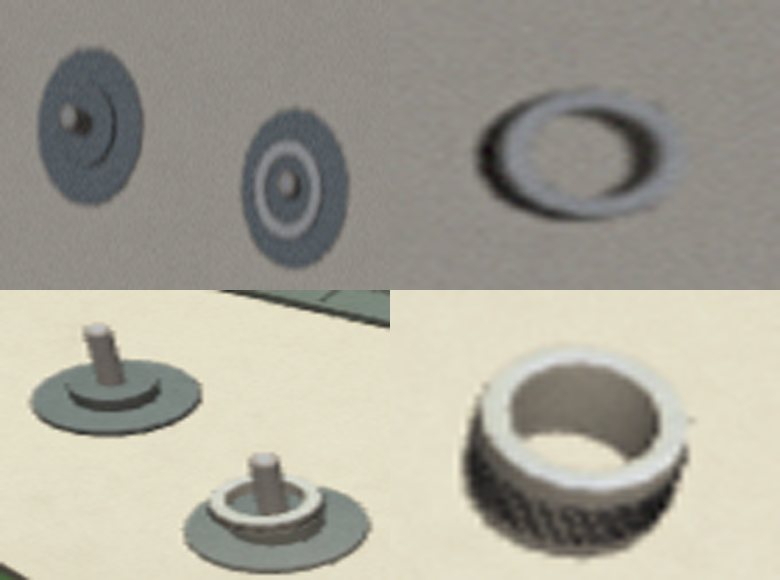

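The crops show the ring upright with an open bore, and the left post's pin is bare. Two views agree: ring at about (455,-158), top z 36; empty post at (463.5,291.5), tip z about 71. These match the stated sizes. I'll grasp with the closing line at +31° yaw to keep the gripper body clear of the microscope.

```bash
cat >> h.py <<'E'
from scipy.spatial.transform import Rotation as Ro
def plan(wps,P=None,R=None):
    o=ctrl.get_obs()
    P=np.array(o['ee_pos']) if P is None else np.array(P,float); R=Ro.from_rotvec(o['orientation']) if R is None else R
    for p,yaw in wps:   # yaw: angle of tool y in world, deg, tool straight down
        y=np.radians(yaw); Y=np.array([np.cos(y),np.sin(y),0]); Z=np.array([0,0,-1.]); X=np.cross(Y,Z)
        T=Ro.from_matrix(np.c_[X,Y,Z]); rv=(R.inv()*T).as_rotvec()/1.5; s=R.inv().apply(np.array(p)-P)/200
        print(p,yaw,'turn',rv.round(4),'shift',s.round(4)); P,R=np.array(p,float),T
E
python3 - <<'E'
from h import *
o=ctrl.get_obs(); print(Ro.from_rotvec(o['orientation']).as_matrix().round(3))
plan([((330,-370,220),-20),((350,-190,200),31),((455,-158.5,150),31)])
c=load('t0');uv=np.array([(u,v) for v in range(100,300,2) for u in range(440,560,2) if c['d'][v,u]>0]);P=bydepth(c,uv)
m=(P[:,2]>15)&(P[:,0]>480)&(P[:,1]<-170); Q=P[m]; print('scope min x',Q[Q[:,0].argmin()],'max y',Q[Q[:,1].argmax()],'nearest',Q[np.hypot(Q[:,0]-455,Q[:,1]+158).argmin()])
E
```

```text
[[ 0.912  0.409 -0.001]
 [ 0.409 -0.912  0.001]
 [ 0.    -0.001 -1.   ]]
(330, -370, 220) -20 turn [-9.000e-04 -4.000e-04 -5.333e-01] shift [ 0.7478 -0.759   0.011 ]
(350, -190, 200) 31 turn [ 0.      0.     -0.5934] shift [ 0.8799 -0.2138  0.1   ]
(455, -158.5, 150) 31 turn [0. 0. 0.] shift [-0.1354  0.5311  0.25  ]
scope min x [ 524.78138943 -236.92960242  327.55194987] max y [ 718.92890177 -187.88922385   71.97631283] nearest [ 524.78138943 -236.92960242  327.55194987]
```

Request:
{"fn": "servo_tool", "kwargs": {"rows": [[0, 0, -0.533, 0.748, -0.759, 0.01, 87.8], [0, 0, -0.533, 0.748, -0.759, 0.01, 87.8], [0, 0, -0.533, 0.748, -0.759, 0.01, 87.8], [0, 0, -0.533, 0.748, -0.759, 0.01, 87.8], [0, 0, -0.533, 0.748, -0.759, 0.01, 87.8], [0, 0, -0.533, 0.748, -0.759, 0.01, 87.8]]}}

```text
t: 0.85
ee_pos: [330.3, -370.0, 220.6]
orientation: [-2.573, -1.801, 0.0]
ft_force: [-0.7, -0.6, 0.3]
width: 87.8
grasp_force: 0.0
```

Request:
{"fn": "servo_tool", "kwargs": {"rows": [[0, 0, -0.593, 0.88, -0.214, 0.1, 87.8], [0, 0, -0.593, 0.88, -0.214, 0.1, 87.8], [0, 0, -0.593, 0.88, -0.214, 0.1, 87.8], [0, 0, -0.593, 0.88, -0.214, 0.1, 87.8], [0, 0, -0.593, 0.88, -0.214, 0.1, 87.8], [0, 0, -0.593, 0.88, -0.214, 0.1, 87.8]]}}

```text
t: 1.6
ee_pos: [350.3, -190.6, 200.6]
orientation: [-1.552, -2.731, 0.0]
ft_force: [-0.4, 0.8, -0.1]
width: 87.8
grasp_force: 0.0
```

Request:
{"fn": "servo_tool", "kwargs": {"rows": [[0, 0, 0, -0.135, 0.531, 0.25, 87.8], [0, 0, 0, -0.135, 0.531, 0.25, 87.8], [0, 0, 0, -0.135, 0.531, 0.25, 87.8], [0, 0, 0, -0.135, 0.531, 0.25, 87.8], [0, 0, 0, -0.135, 0.531, 0.25, 87.8]]}}

```text
t: 2.22
ee_pos: [454.4, -159.5, 151.2]
orientation: [1.551, 2.732, -0.0]
ft_force: [-0.7, -0.4, 0.4]
width: 88.0
grasp_force: 0.0
```

```bash
python3 - <<'E'
from h import *
o=snap('wrist','w1'); print(o['t'],o['ee_pos'],o['qpos'],o['ft_force'])
c=load('w1'); uv=np.array([(u,v) for v in range(0,480,2) for u in range(0,640,2) if c['d'][v,u]>0]); P=bydepth(c,uv)
m=(P[:,2]>30)&(P[:,2]<42)&(np.hypot(P[:,0]-455,P[:,1]+158)<45); Q=P[m]
print(len(Q),Q.mean(0),cv2.minEnclosingCircle(Q[:,:2].astype(np.float32)))
plan([((455,-158.5,5),31)])
E
```

```text
2.225 [ 454.38204908 -159.48601652  151.17912255] [-3.62220896e-01  3.21037635e-01  1.99538223e+00 -1.15077715e-04
  8.24964029e-01 -8.99844152e-01] [-0.67709293 -0.40532807  0.44716586]
287 [ 453.58552528 -157.69779768   35.87573117] ((454.1123046875, -158.50833129882812), 22.72303581237793)
(455, -158.5, 5) 31 turn [ 0.0003  0.0004 -0.0022] shift [0.0036 0.0045 0.7316]
```

View pics/w1.png

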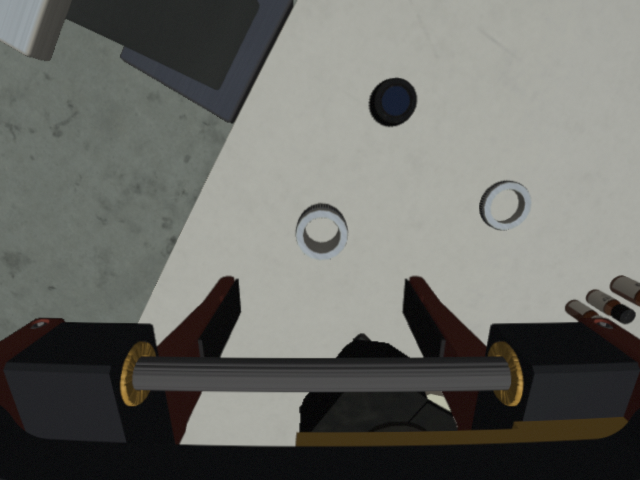

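The wrist view shows the ring at (322,232), centred between the fingers (about 238 and 405). Its measured centre is (454,-158.5), top z 36, in agreement with the other views. I'll descend and close.

Request:
{"fn": "servo_tool", "kwargs": {"rows": [[0, 0, 0, 0, 0, 0.3, 87.8], [0, 0, 0, 0, 0, 0.5, 87.8], [0, 0, 0, 0, 0, 0.64, 87.8], [0, 0, 0, 0, 0, 0.7, 87.8], [0, 0, 0, 0, 0, 0.72, 87.8], [0, 0, 0, 0, 0, 0.72, 70], [0, 0, 0, 0, 0, 0.72, 55], [0, 0, 0, 0, 0, 0.72, 40], [0, 0, 0, 0, 0, 0.72, 30], [0, 0, 0, 0, 0, 0.72, 30]]}}

```text
t: 3.52
ee_pos: [455.3, -159.0, 6.9]
orientation: [1.548, 2.733, -0.0]
ft_force: [0.3, -0.1, 2.8]
width: 45.3
grasp_force: 30.0
```

Request:
{"fn": "servo_tool", "kwargs": {"rows": [[0, 0, 0, 0, 0, 0, 30], [0, 0, 0, 0, 0, 0, 30], [0, 0, 0, 0, 0, 0, 30], [0, 0, 0, 0, 0, 0, 30]]}}

```text
t: 4.03
ee_pos: [455.3, -159.0, 6.9]
orientation: [1.548, 2.733, 0.0]
ft_force: [-0.0, -0.8, 6.1]
width: 45.2
grasp_force: 30.0
```

Request:
{"fn": "servo_tool", "kwargs": {"rows": [[0, 0, 0, 0, 0, -0.05, 30], [0, 0, 0, 0, 0, -0.2, 30], [0, 0, 0, 0, 0, -0.4, 30], [0, 0, 0, 0, 0, -0.6, 30], [0, 0, 0, 0, 0, -0.72, 30], [0, 0, 0, 0, 0, -0.72, 30]]}}

```text
t: 4.78
ee_pos: [456.4, -159.4, 152.5]
orientation: [1.546, 2.73, 0.001]
ft_force: [0.2, 0.1, -0.6]
width: 45.0
grasp_force: 30.0
```

Request:
{"fn": "servo_tool", "kwargs": {"rows": [[0, 0, 0, 0.1, 0.06, 0, 30], [0, 0, 0, 0.26, 0.16, 0, 30], [0, 0, 0, 0.44, 0.28, 0, 30], [0, 0, 0, 0.62, 0.39, 0, 30], [0, 0, 0, 0.8, 0.5, 0, 30], [0, 0, 0, 0.953, 0.598, 0, 30]]}}

```text
t: 5.52
ee_pos: [458.7, 67.3, 149.3]
orientation: [-1.547, -2.732, 0.002]
ft_force: [0.4, 0.4, -0.9]
width: 45.2
grasp_force: 30.0
```

Request:
{"fn": "servo_tool", "kwargs": {"rows": [[0, 0, 0, 0.18, 0.11, 0, 30], [0, 0, 0, 0.36, 0.22, 0, 30], [0, 0, 0, 0.54, 0.34, 0, 30], [0, 0, 0, 0.72, 0.45, 0, 30], [0, 0, 0, 0.87, 0.55, 0, 30], [0, 0, 0, 0.953, 0.597, 0, 30], [0, 0, 0, 0.953, 0.597, 0, 30], [0, 0, 0, 0.953, 0.597, 0, 30]]}}

```text
t: 6.52
ee_pos: [463.8, 289.6, 150.1]
orientation: [-1.549, -2.733, 0.002]
ft_force: [0.0, 0.2, -0.4]
width: 45.5
grasp_force: 30.0
```

```bash
python3 - <<'E'
from h import *
o=snap('wrist','w2'); snap('scene','s2'); print(o['t'],o['ee_pos'],o['qpos'],o['ft_force'],o['width'])
def cloud(f):
    c=load(f); uv=np.array([(u,v) for v in range(480) for u in range(640) if c['d'][v,u]>0]); return uv,bydepth(c,uv)
for f in('w2','s2'):
    uv,P=cloud(f); r=np.hypot(P[:,0]-463.5,P[:,1]-291.5)
    for n,m in(('pin',(r<12)&(P[:,2]>50)&(P[:,2]<80)),('seat',(r<28)&(P[:,2]>15)&(P[:,2]<26)),('foot',(r<45)&(P[:,2]>5)&(P[:,2]<11)),('ringtop',(r<35)&(P[:,2]>174)&(P[:,2]<190)),('ring',(r<35)&(P[:,2]>140)&(P[:,2]<190))):
        Q=P[m]
        if len(Q)>3: cc,rr=cv2.minEnclosingCircle(Q[:,:2].astype(np.float32)); print(f,n,len(Q),Q.mean(0).round(1),np.round(cc,1),round(rr,1),Q[:,2].min().round(1),Q[:,2].max().round(1))
cv2.imwrite('pics/m2.png',cv2.resize(np.hstack([load('w2')['p'],load('s2')['p']])[:,:,::-1],(800,300)))
E
```

```text
Still running in the background as job /tmp/bash_jobs.1000/0411e5e971f6 (pid 670). You'll get a notice when it ends.
```

```bash
kill -- -$(cat /tmp/bash_jobs.1000/0411e5e971f6/pid); cat /tmp/bash_jobs.1000/0411e5e971f6/stdout; ls pics
sed -i "s|^def load.*|def load(f): return dict(np.load(f'pics/{f}.npz'))|" h.py
timeout 60 python3 - <<'E'
from h import *
def cloud(f):
    c=load(f); v,u=np.nonzero(c['d']); uv=np.c_[u,v]; return uv,bydepth(c,uv)
for f in('w2','s2'):
    uv,P=cloud(f); r=np.hypot(P[:,0]-463.5,P[:,1]-291.5)
    for n,m in(('pin',(r<12)&(P[:,2]>50)&(P[:,2]<80)),('seat',(r<28)&(P[:,2]>15)&(P[:,2]<26)),('foot',(r<45)&(P[:,2]>5)&(P[:,2]<11)),('ringtop',(r<35)&(P[:,2]>174)&(P[:,2]<190)),('ring',(r<35)&(P[:,2]>140)&(P[:,2]<190))):
        Q=P[m]
        if len(Q)>3: cc,rr=cv2.minEnclosingCircle(Q[:,:2].astype(np.float32)); print(f,n,len(Q),Q.mean(0).round(1),np.round(cc,1),round(rr,1),Q[:,2].min().round(1),Q[:,2].max().round(1))
cv2.imwrite('pics/m2.png',cv2.resize(np.hstack([load('w2')['p'],load('s2')['p']])[:,:,::-1],(800,300)))
E
```

```text
m0.png
s0.npz
s0.png
s2.npz
s2.png
t0.npz
t0.png
w1.npz
w1.png
w2.npz
w2.png
w2 pin 248 [462.  294.3  65.5] [462.9 292.8] 6.0 50.4 71.9
w2 seat 1146 [461.4 295.5  20.4] [463.1 292.8] 20.0 15.0 25.9
w2 foot 2986 [459.4 298.7   8.4] [463.  292.7] 37.9 5.0 11.0
w2 ringtop 5251 [461.4 293.6 179.7] [458.3 299.3] 33.1 174.0 190.0
w2 ring 9713 [461.5 293.5 171.5] [458.3 299.3] 33.1 143.7 190.0
s2 pin 62 [461.9 289.1  62.9] [462.8 290.3] 6.8 50.7 73.4
s2 seat 205 [461.  287.5  21.2] [464.2 291.8] 21.4 15.1 26.0
s2 foot 415 [458.9 284.2   9.1] [463.7 289.7] 39.9 5.0 11.0
s2 ringtop 303 [464.5 281.6 181.1] [464.2 288.1] 34.2 174.1 190.0
s2 ring 659 [461.2 277.9 171.1] [464.2 288.1] 34.2 144.7 190.0
```

View pics/m2.png

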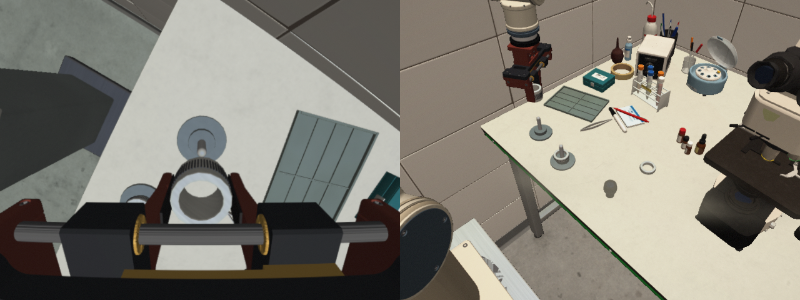

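In the left half, the wrist view shows the ring gripped upright at (202,190), with the post's pin and foot behind it at (202,140). In the right half, the scene view shows the ring held above the left post. I'll measure where the ring sits in the hand.

```bash
timeout 60 python3 - <<'E'
from h import *
c=load('w2'); p=c['p']; hsv=cv2.cvtColor(p,cv2.COLOR_RGB2HSV); v,u=np.nonzero(c['d']); P=bydepth(c,np.c_[u,v])
m=(abs(P[:,2]-180)<5)&(np.hypot(P[:,0]-463.5,P[:,1]-291)<28)&(hsv[v,u,1]<50)&(hsv[v,u,2]>120); Q=P[m]
cc,r=cv2.minEnclosingCircle(Q[:,:2].astype(np.float32)); a=Q[:,:2]; s=np.linalg.lstsq(np.c_[2*a,np.ones(len(a))],(a**2).sum(1),rcond=None)[0]
A=np.c_[Q[:,:2]-Q[:,:2].mean(0),np.ones(len(Q))]
print(len(Q),cc,r,'fit',s[:2],'z',np.median(Q[:,2]),'tilt',np.linalg.lstsq(A,Q[:,2],rcond=None)[0][:2])
o=ctrl.get_obs(); print(o['t'],o['ee_pos'],Ro.from_rotvec(o['orientation']).as_matrix().round(3))
plan([((463.2,292.3,27),31)])
E
```

```text
3080 (463.39263916015625, 290.3913269042969) 22.787307739257812 fit [462.86820831 291.10053521] z 179.39079099216914 tilt [-0.00044921 -0.00022115]
6.625 [464.14633528 289.56573412 150.52036998] [[-0.513  0.858 -0.001]
 [ 0.858  0.513 -0.001]
 [-0.    -0.001 -1.   ]]
(463.2, 292.3, 27) 31 turn [-0.0005  0.0001 -0.0015] shift [0.0143 0.0034 0.6176]
```

Ring at (463.2,290.6), level, bottom z about 143; post at (463.2,292.3). That's 2 mm off against a 10 mm clearance. I'll descend about 123 mm, slowing near the seat.

Request:
{"fn": "servo_tool", "kwargs": {"rows": [[0, 0, 0, 0.007, 0.004, 0.15, 30], [0, 0, 0, 0.007, 0.004, 0.3, 30], [0, 0, 0, 0.007, 0.004, 0.4, 30], [0, 0, 0, 0.007, 0.004, 0.48, 30], [0, 0, 0, 0.007, 0.004, 0.54, 30], [0, 0, 0, 0.007, 0.004, 0.58, 30], [0, 0, 0, 0.007, 0.004, 0.6, 30], [0, 0, 0, 0.007, 0.004, 0.605, 30], [0, 0, 0, 0.007, 0.004, 0.605, 30]]}}

```text
t: 7.75
ee_pos: [464.4, 292.6, 30.0]
orientation: [1.548, 2.733, 0.001]
ft_force: [-0.1, 0.5, -0.6]
width: 45.3
grasp_force: 30.0
```

Request:
{"fn": "servo_tool", "kwargs": {"rows": [[0, 0, 0, 0, 0, 0.005, 30], [0, 0, 0, 0, 0, 0.01, 30], [0, 0, 0, 0, 0, 0.012, 30], [0, 0, 0, 0, 0, 0.012, 30]]}}

```text
t: 8.25
ee_pos: [464.2, 292.4, 27.3]
orientation: [-1.548, -2.733, 0.0]
ft_force: [0.2, 0.5, -1.6]
width: 45.4
grasp_force: 30.0
```

Request:
{"fn": "servo_tool", "kwargs": {"rows": [[0, 0, 0, 0, 0, 0.003, 30], [0, 0, 0, 0, 0, 0.006, 30], [0, 0, 0, 0, 0, 0.006, 30]]}}

```text
t: 8.62
ee_pos: [464.3, 292.5, 26.9]
orientation: [1.548, 2.733, 0.0]
ft_force: [-1.2, -2.5, 9.3]
width: 45.0
grasp_force: 30.0
```

Contact with the seat (9 N up). I'll open, then lift.

Request:
{"fn": "servo_tool", "kwargs": {"rows": [[0, 0, 0, 0, 0, 0, 55], [0, 0, 0, 0, 0, 0, 70], [0, 0, 0, 0, 0, 0, 87.8], [0, 0, 0, 0, 0, 0, 87.8], [0, 0, 0, 0, 0, 0, 87.8], [0, 0, 0, 0, 0, 0, 87.8]]}}

```text
t: 9.38
ee_pos: [464.2, 292.4, 26.0]
orientation: [-1.548, -2.733, 0.0]
ft_force: [-0.1, -1.0, 0.1]
width: 88.1
grasp_force: 0.0
```

Request:
{"fn": "servo_tool", "kwargs": {"rows": [[0, 0, 0, 0, 0, -0.1, 87.8], [0, 0, 0, 0, 0, -0.3, 87.8], [0, 0, 0, 0, 0, -0.5, 87.8], [0, 0, 0, 0, 0, -0.7, 87.8], [0, 0, 0, 0, 0, -0.8, 87.8], [0, 0, 0, 0, 0, -0.8, 87.8]]}}

```text
t: 10.12
ee_pos: [465.1, 293.0, 187.6]
orientation: [1.548, 2.732, 0.005]
ft_force: [0.8, -0.3, -1.0]
width: 88.0
grasp_force: 0.0
```

```bash
timeout 60 python3 - <<'E'
from h import *
o=snap('wrist','w3'); snap('scene','s3'); print(o['t'],o['ee_pos'],o['width'],o['ft_force'])
for f in('w3','s3'):
    c=load(f); v,u=np.nonzero(c['d']); P=bydepth(c,np.c_[u,v]); r=np.hypot(P[:,0]-463.2,P[:,1]-292.3)
    for n,m in(('ringtop',(r<35)&(abs(P[:,2]-56)<4)&(r>8)),('pin',(r<9)&(P[:,2]>63)&(P[:,2]<80))):
        Q=P[m]
        if len(Q)>3: print(f,n,len(Q),cv2.minEnclosingCircle(Q[:,:2].astype(np.float32)),np.median(Q[:,2]))
cv2.imwrite('pics/m3.png',cv2.resize(np.hstack([load('w3')['p'],load('s3')['p']])[:,:,::-1],(800,300)))
E
```

```text
10.125 [465.09271291 292.99228311 187.6180483 ] 87.98222479829631 [ 0.75892939 -0.25498457 -0.97688789]
w3 ringtop 1006 ((463.96624755859375, 293.4399108886719), 22.85166358947754) 56.22181725115175
w3 pin 144 ((462.89288330078125, 292.7840270996094), 5.975505828857422) 68.26382979562149
s3 ringtop 195 ((463.0103759765625, 292.7674255371094), 24.5272216796875) 57.03255807005955
s3 pin 32 ((462.325927734375, 290.572998046875), 5.9017534255981445) 68.70605555509059
```

View pics/m3.png

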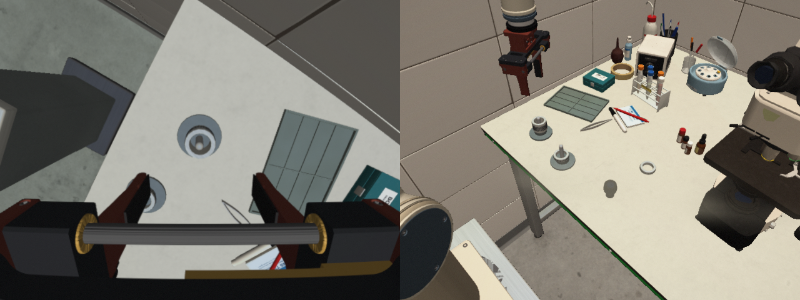

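The ring sits round the pin at wrist (201,138). Its top is at z 56, so it is fully home, within 2 mm of the axis. The gripper is clear and the other rings are where they were.

```bash
timeout 100 python3 -c "
from workcell import ctrl; print(ctrl.close_job())"
```

```text
the job is handed in; nothing more can be done
None
```

The tall ring is on the empty post, resting flat on the seat and released. The other two rings were not touched, and the job was handed in at about 10 s; no verdict came back.

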